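# Pack up the arbor press

### The job

Build up the packing on the bed of the arbor press: lay the large rectangular steel plate flat on the bed, centred under the ram and square with the bed, let go of it and press it down firmly with the fingertips to feel that it lies flat; only then lay the small rectangular plate centred and square on top of it, let go, and press that down in the same way. Set the plates down rather than dropping them, and leave the other things on the bench where they are.

Things in the scene. Friction and masses are not known exactly. Their poses are not given: they have to be found in the camera images.
- press: green cast-iron bench arbor press, fixed. Origin on the ram axis at bench level, z up. Column at its +y: 52 mm wide, y 109 to 203 mm; the throat is open to its -x, +x and -y. Foot flange 14 mm high, x -75 to 75, y -83 to 193. Head and lever: all above 235 mm; the lever (in the plane x = 60) rises towards -y to 490 mm. Nothing on it moves
- bed (a point): point on top of the press's bed exactly under the ram, 60 mm above the bench, where the plates' centres go; axes as the press. The flat bed spans x -58 to 58 and y -70 to 60 mm (a gusset at the foot of the column begins there); a 24 mm wide slot (x -12 to 12, y -70 to 30) passes under the ram: the plates bridge it
- ram_foot (a point): centre of the ram's lower end, 140 mm above the bed. The ram is an upright bar 28 x 28 mm; its guide, x -33 to 33, y -40 to 31 mm, starts 60 mm higher. An upright gripper does not fit under it: take, lay and press the plates with the tool leaning 30 to 45 degrees about the line along which the fingers close, coming in from an open side: best the front (-y)
- plate_large: rectangular steel packing plate 80 (its x) x 58 (its y) x 14 mm thick, about 0.5 kg, lying flat. Origin: centre of its underside, z up. Wanted: centre within 12 mm of the ram axis, sides within 10 degrees of the bed's, long side either way. A firm press is some 10 N on its top
- plate_small: rectangular steel packing plate 62 (its x) x 44 (its y) x 12 mm thick, about 0.26 kg, lying flat. Origin: centre of its underside, z up. Wanted: on the large plate, centre within 12 mm of the ram axis, sides within 10 degrees of the bed's, long side either way. A firm press is some 10 N on its top
- disc: round steel disc (pressing button), 66 mm diameter, 16 mm high, lying flat among the plates: not wanted here. Origin: centre of its underside. Leave alone
- sleeve: steel sleeve standing on end, 50 mm outside, 34 mm bore, 45 mm high. Origin: centre of its underside. Leave alone
- hammer: hammer with a wooden handle, 280 mm long, lying flat on the robot's side of the bench. Origin about its middle, x along the handle towards the head. Leave alone
- wrench: steel wrench, 200 mm long, lying flat on the robot's side of the bench. Origin about its middle, x along it. Leave alone
- tape_measure: black tape measure standing on edge, 75 x 36 x 64 mm. Origin: under its middle. Leave alone
- oil_can: copper oil can, 68 mm diameter, 190 mm tall with its spout. Origin: centre of its underside. Leave alone
- bolt_bin: open grey bin with bolts, 100 x 150 x 55 mm. Origin: centre of its underside. Leave alone
- square: engineer's square lying flat: stock 18 x 100 x 18 mm (along its y, origin under its middle), thin blade reaching 159 mm along its +x. Leave alone
Mind the look-alikes: they are no part of the job. What is shaped like the plate_large but red or turquoise is not meant.

How it is judged:
By the outcome, as a careful person would: the job done as asked, in the order asked, and still so for the second after the job is handed in, with the robot touching nothing.
It also fails if it takes over 59 s, if anything falls off the work surface, if the arm or the gripper's body presses on something with over 40 N, if the wrist force passes 120 N, or if a joint passes its speed limit or range.

### The arm

A 6-joint arm with a two-finger parallel gripper is mounted at the origin on the work surface. World frame = base frame: x ahead of the robot, y to its left, z up, the work surface at z = 0. Lengths are in mm, angles in rad, forces in N, time in s.
With the tool pointing down it reaches from about 425 to 950 mm from the base axis. Payload 3.5 kg.
Tool frame: the origin (TCP) lies midway between the tips of the shut fingers; the grasp point (between the pads) lies manip.grip_point_offset behind it (manip.grip_point_offset is the distance from the TCP to the grasp point, in mm); z points along the fingers, x is the direction in which the jaws open and shut, and the axes are right-handed (so a half turn about z gives the same grasp; the last joint's range is limited). The gripper opens to 85 mm and grips with 20 to 120 N. Pads are 22 mm wide; open, the fingers measure 114 mm over their backs; the gripper's body (76 mm by 85 mm) begins 54 mm behind the grasp point. The pads swing forward as they close: fully open they stand 13 mm farther back than shut.
Start: joints at [-1.259, 0.286, 1.577, -0, 1.279, -0.15], TCP at [300.773, -604.27, 231.325] pointing down, gripper open.
Joint ranges: [-2.77, 2.77], [-0.9, 2.22], [0.21, 2.48], [-1.53, 4.67], [0.24, 2.81], [-2.84, 2.84]. Speed limits (rad/s): [2.79, 2.79, 3.14, 3.14, 3.14, 3.14].

### API

Orientations are given as a unit quaternion [x, y, z, w].
In Python, from bench import manip gives the robot as it stands.
- The arm moves only by the shell command python3 -m crank 'ROWS'. ROWS is a JSON object of lists of equal length, an entry for each row: "rot": the turn, a rotation vector about the tool's x, y, z in rad, a list of three; "travel": the shift along the tool's x, y, z in m, a list of three; "claw": the opening in per cent of the stroke, from 0 (shut) to 100 (fully open). A call has 1 to 10 rows; each row is the pose to reach, as a shift and turn from the pose commanded when the call began, along the tool's axes at that moment; what a row does not reach only later rows make up. A row lasts 1/10 s, in which the tool goes at most 50 mm and 8.59 degrees, less where a joint would pass 70% of its speed; a pose out of reach is approached as far as the arm can. A call with a gripper value outside its range is refused whole. The fingers move at their own pace and stop on an object; the grip force is fixed at half the most. Time passes only in rows, so rows that repeat a pose let the fingers close. It gives the time, the measured TCP pose, the force and the opening at its end, in the units of the state.
- manip.get_state(): the state, without advancing time (a new reading comes with each control period).
- manip.capture(name): name is "side" or "top"; returns the picture (480x640x3 uint8, red, green, blue); there is no depth.
- manip.get_calibration(name): a dict with "fov_y" (degrees; the focal length in pixels is half the picture's height over the tangent of half this angle, whatever the lens; pixels are square), "cx", "cy" (the principal point, pixels), "k1" (the pictures are not rectified: a ray, as slopes to the right and down, at radius r is drawn at 1 + k1 r^2 times it, then the intrinsics apply), "position" and "rotation" of the camera in the world. Camera axes: x right, y up, looking along -z (the intrinsics and any distortion apply to the point x, -y, -z); pixel columns grow to the right and rows downward; lengths in mm; the calibration is good to about 2 mm. A picture is of the moment at which its call begins. get_calibration takes no time and is no camera call.
- manip.finish_job(): hands the job in, once; it reports no verdict.
The state is a dict: "time": time; "qpos": joint angles; "joint_vel": joint speeds; "joint_torque": joint torques, N m; "tcp_pos": TCP position; "orientation": TCP orientation; "ft_force": force on the tool from outside, world axes, zero at the start; "moment": the same for the moment, N m; "gripper_width": opening from 0.0 (shut) to 1.0 (fully open).
Only numpy, scipy, OpenCV 4.12 (cv2) and the standard library are available. Lean on these libraries where they do the work, as an engineer would, in place of code of your own. Each camera call takes 0.05 s, during which the arm holds its last target.

## Working session

There is one attempt and no reset: what is moved stays moved. The work goes in short steps, Python scripts to look and compute and a shell command to move; the robot and the scene stay as the last step left them, time stands still between calls to the robot, and variables do not carry over. Pictures are saved under pics/ and viewed, and the job is handed in when it is done.

```bash
ls -la; mkdir -p pics; cat > s.py <<'E'
E
python3 - <<'E'
from bench import manip
import cv2
print(manip.get_state()); print(manip.grip_point_offset)
for n in("side","top"):
    print(n,manip.get_calibration(n))
    cv2.imwrite(f"pics/{n}0.png",manip.capture(n)[:,:,::-1])
E
```

```text
total 12
drwxr-xr-x  3 agent agent 4096 Dec  7 07:17 .
drwxr-xr-x 23 root  root  4096 Dec  7 07:17 ..
drwxr-xr-x  2 agent agent 4096 Dec  7 07:17 pics
{'time': 0.0, 'qpos': array([-1.25899682e+00,  2.87178313e-01,  1.57819247e+00,  2.25842416e-05,
        1.27862346e+00, -1.49979104e-01]), 'joint_vel': array([ 0.00097268, -0.00128047,  0.00022634,  0.00228473, -0.00031796,
        0.00115029]), 'joint_torque': array([-6.30651939e-04, -4.05986059e+01, -2.92624587e+01, -1.20148347e-04,
        5.93804187e-03, -5.16480554e-06]), 'tcp_pos': array([ 300.57680048, -603.6359221 ,  229.93038769]), 'orientation': array([ 8.50156808e-01, -5.26528213e-01, -9.07936812e-04, -7.85923700e-04]), 'ft_force': array([ 0.81848462, -0.4397012 , -0.65504146]), 'moment': array([-0.00509019,  0.06562318, -0.05607919]), 'gripper_width': 1.0034137069969213}
18.700000000000003
side {'fov_y': 56.87298280094202, 'cx': 318.0098245696913, 'cy': 237.3605991620679, 'k1': -0.1050302702449691, 'position': array([  93.28533562,  795.94208227, 1076.91263872]), 'rotation': array([-0.10490787,  0.34423042,  0.8947169 , -0.26454001])}
top {'fov_y': 53.73649044870446, 'cx': 313.28774511735134, 'cy': 234.25224171090255, 'k1': 0.03818863962161038, 'position': array([ 398.29509701,   88.21401029, 1127.55123383]), 'rotation': array([ 0.05099656, -0.05069889, -0.69882971,  0.71166425])}
```

View pics/side0.png

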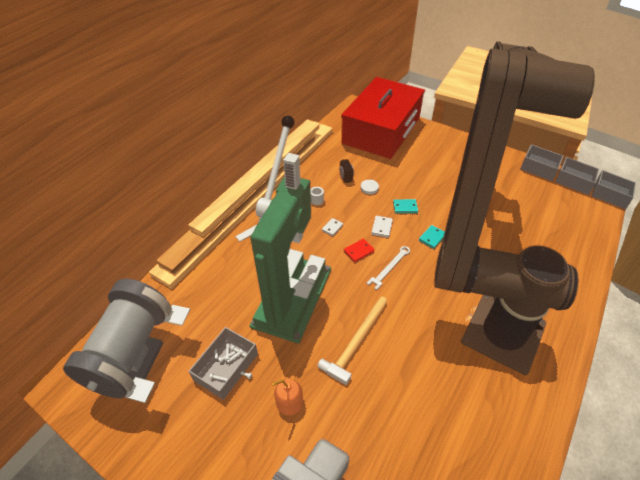

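View pics/top0.png

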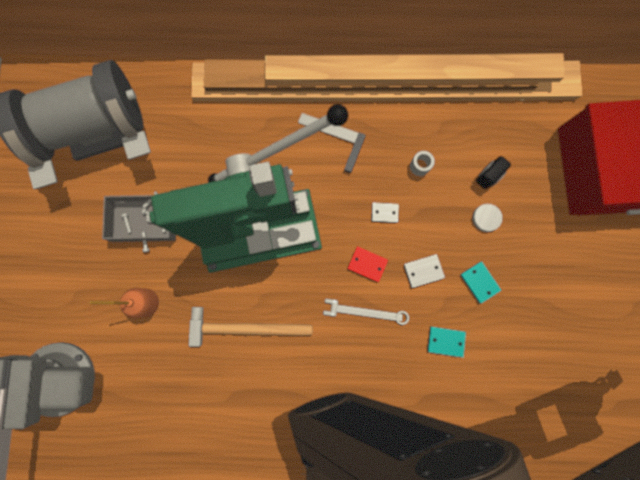

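```bash
cat > h.py <<'E'
import numpy as np, cv2
from bench import manip
from scipy.spatial.transform import Rotation as R
def K(n):
    c=manip.get_calibration(n); f=240/np.tan(np.radians(c['fov_y'])/2); return c,f
def cast(n,px,z):
    c,f=K(n); px=np.atleast_2d(np.float64(px)); d=(px-[c['cx'],c['cy']])/f
    u=d.copy()
    for _ in range(20): u=d/(1+c['k1']*(u**2).sum(1,keepdims=True))
    r=R.from_quat(c['rotation']).apply(np.c_[u[:,0],-u[:,1],-np.ones(len(u))]); p=c['position']
    return p+r*((z-p[2])/r[:,2])[:,None]
def proj(n,P):
    c,f=K(n); q=R.from_quat(c['rotation']).inv().apply(np.atleast_2d(P)-c['position'])
    u=np.c_[q[:,0]/-q[:,2],-q[:,1]/-q[:,2]]; r2=(u**2).sum(1,keepdims=True)
    return u*(1+c['k1']*r2)*f+[c['cx'],c['cy']]
def blobs(n,img,z,x0,x1,y0,y1,lo=110,sat=50,minA=100):
    hsv=cv2.cvtColor(img,cv2.COLOR_RGB2HSV); m=((hsv[...,1]<sat)&(hsv[...,2]>lo)).astype(np.uint8)
    w=np.zeros_like(m); w[y0:y1,x0:x1]=m[y0:y1,x0:x1]
    out=[]
    for c in cv2.findContours(w,cv2.RETR_EXTERNAL,cv2.CHAIN_APPROX_NONE)[0]:
        if cv2.contourArea(c)<minA: continue
        W=cast(n,c[:,0,:],z)[:,:2].astype(np.float32)
        (cx,cy),(a,b),t=cv2.minAreaRect(W); 
        if a<b: a,b,t=b,a,t+90
        M=cv2.moments(c); out.append(dict(px=(M['m10']/M['m00'],M['m01']/M['m00']),c=(cx,cy),size=(a,b),ang=(t+90)%180-90,A=cv2.contourArea(W)))
    return out
E
python3 - <<'E'
from h import *
for n,box in(("top",(340,470,180,310)),("side",(310,400,200,245))):
    img=cv2.imread(f"pics/{n}0.png")[:,:,::-1].copy()
    for z in(12,14):
        print(n,z)
        for b in blobs(n,img,z,*box): print({k:np.round(v,1) for k,v in b.items()})
img=cv2.imread("pics/top0.png"); cv2.imwrite("pics/c1.png",cv2.resize(img[140:320,130:470],None,fx=2.35,fy=2.35,interpolation=cv2.INTER_CUBIC))
img=cv2.imread("pics/side0.png"); cv2.imwrite("pics/c2.png",cv2.resize(img[140:350,230:430],None,fx=2.8,fy=2.8,interpolation=cv2.INTER_CUBIC))
E
```

```text
top 12
{'px': array([423.8, 270.8]), 'c': array([ 478.1, -170.8]), 'size': array([80.3, 57. ]), 'ang': np.float64(-71.6), 'A': np.float64(4276.6)}
{'px': array([384.6, 212.4]), 'c': array([616. , -79.4]), 'size': array([60.8, 44. ]), 'ang': np.float64(87.6), 'A': np.float64(2455.0)}
top 14
{'px': array([423.8, 270.8]), 'c': array([ 477.9, -170.3]), 'size': array([80.2, 56.9]), 'ang': np.float64(-71.6), 'A': np.float64(4261.3)}
{'px': array([384.6, 212.4]), 'c': array([615.6, -79.1]), 'size': array([60.7, 43.9]), 'ang': np.float64(87.6), 'A': np.float64(2446.2)}
side 12
{'px': array([332.2, 226.3]), 'c': array([612.2, -76.8]), 'size': array([62.8, 40.3]), 'ang': np.float64(86.7), 'A': np.float64(2363.7)}
{'px': array([381.7, 225.7]), 'c': array([ 475.4, -168.9]), 'size': array([83.2, 55.9]), 'ang': np.float64(-70.4), 'A': np.float64(4078.1)}
side 14
{'px': array([332.2, 226.3]), 'c': array([611.2, -75.1]), 'size': array([62.7, 40.2]), 'ang': np.float64(86.7), 'A': np.float64(2354.9)}
{'px': array([381.7, 225.7]), 'c': array([ 474.7, -167. ]), 'size': array([83.1, 55.8]), 'ang': np.float64(-70.4), 'A': np.float64(4062.8)}
```

View pics/c1.png

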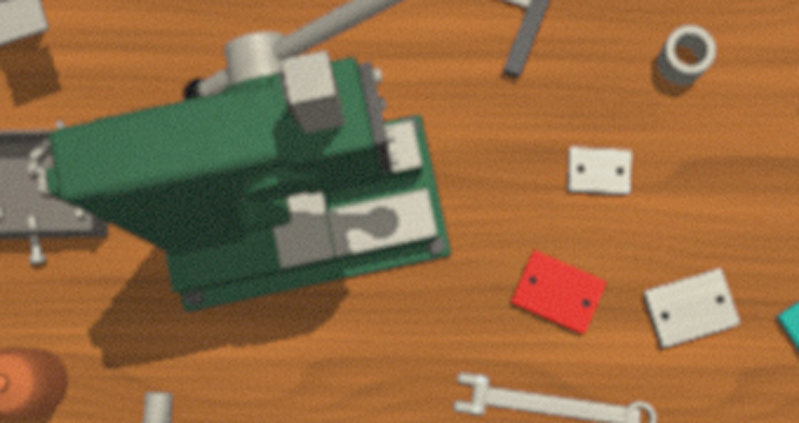

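View pics/c2.png

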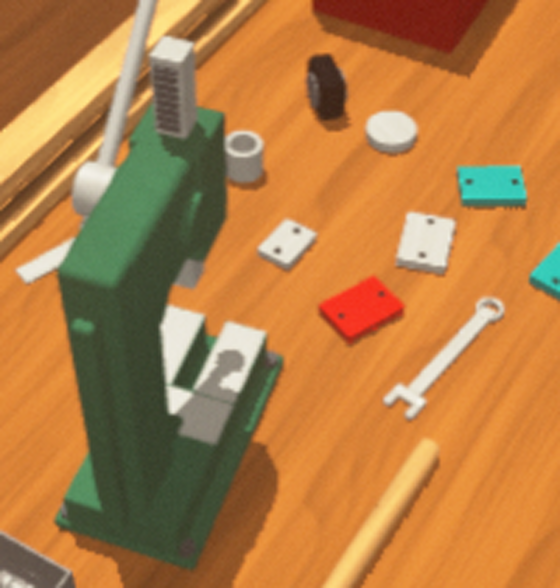

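```bash
python3 - <<'E'
import cv2
img=cv2.imread("pics/top0.png"); cv2.imwrite("pics/c3.png",cv2.resize(img[180:280,200:330],None,fx=6,fy=6,interpolation=cv2.INTER_CUBIC))
img=cv2.imread("pics/side0.png"); cv2.imwrite("pics/c4.png",cv2.resize(img[240:345,245:335],None,fx=5.7,fy=5.7,interpolation=cv2.INTER_CUBIC))
E
```

```text
(no output)
```

View pics/c3.png

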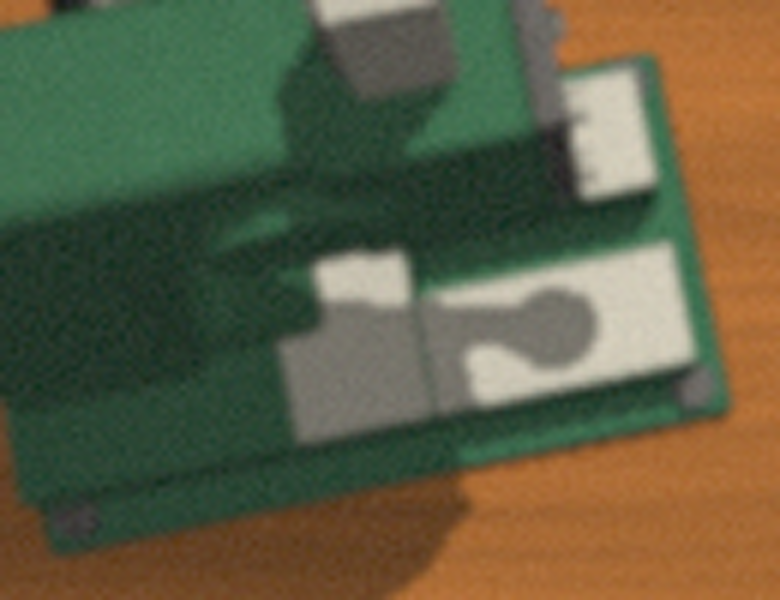

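View pics/c4.png

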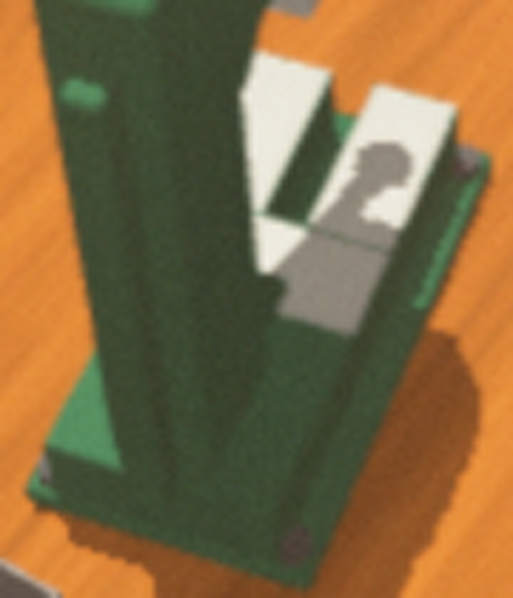

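```bash
python3 - <<'E'
from h import *
from scipy.optimize import least_squares
T=[((-58,-70,60),(694,362)),((-12,-70,60),(669,241)),((-58,60,60),(298,444)),((12,-70,60),(656,187)),((58,-70,60),(635,68)),((-75,-83,14),(730,410)),((75,-83,14),(655,53)),((-75,193,14),(60,555))]
S=[((-58,-70,60),(457,103)),((-12,-70,60),(378,83)),((-58,60,60),(356,335)),((12,-70,60),(331,70)),((-12,30,60),(308,228)),((-75,-83,14),(491,160))]
for n,L,s,o in(("top",T,6,(200,180)),("side",S,5.7,(245,240))):
    l=np.array([a for a,b in L],float); px=(np.array([b for a,b in L])+.5)/s-.5+o
    w=np.array([cast(n,p,z)[0] for p,z in zip(px,l[:,2])])
    f=lambda v:(R.from_euler('z',v[2]).apply(l)[:,:2]+v[:2]-w[:,:2]).ravel()
    r=least_squares(f,[600,100,0]); print(n,r.x[:2],np.degrees(r.x[2])); print(r.fun.reshape(-1,2).round(1).tolist())
s=manip.get_state(); print(R.from_quat(s['orientation']).as_matrix().round(3))
E
```

```text
top [580.68847459 168.62353926] 12.599714366166335
[[-0.7, 2.3], [-2.2, 2.0], [4.8, -19.6], [0.4, 1.8], [-1.1, 2.9], [-1.8, 0.5], [1.0, 0.9], [-0.3, 9.2]]
side [578.25411794 170.51607853] 11.96496383050723
[[-3.5, 5.9], [-0.7, 4.4], [6.7, -16.3], [-3.0, 3.4], [1.7, 4.3], [-1.1, -1.7]]
[[ 0.446 -0.895 -0.001]
 [-0.895 -0.446  0.002]
 [-0.002 -0.    -1.   ]]
```

```bash
python3 - <<'E'
from h import *
from scipy.optimize import least_squares
T=[((-58,-70,60),(694,362)),((-12,-70,60),(669,241)),((12,-70,60),(656,187)),((58,-70,60),(635,68)),((-75,-83,14),(730,410)),((75,-83,14),(655,53)),((-75,193,14),(60,555))]
S=[((-58,-70,60),(457,103)),((-12,-70,60),(378,83)),((12,-70,60),(331,70)),((-12,30,60),(308,228)),((-75,-83,14),(491,160))]
for n,L,s,o in(("top",T,6,(200,180)),("side",S,5.7,(245,240))):
    l=np.array([a for a,b in L],float); px=(np.array([b for a,b in L])+.5)/s-.5+o
    w=np.array([cast(n,p,z)[0] for p,z in zip(px,l[:,2])])
    f=lambda v:(R.from_euler('z',v[2]).apply(l)[:,:2]+v[:2]-w[:,:2]).ravel()
    r=least_squares(f,[600,100,0]); print(n,r.x[:2],np.degrees(r.x[2])); print(r.fun.reshape(-1,2).round(1).tolist())
E
```

```text
top [580.95838515 165.85529311] 13.231173970562624
[[0.4, -0.9], [-1.1, -0.8], [1.4, -0.6], [-0.2, 0.9], [-0.4, -2.8], [2.0, -0.9], [-1.9, 5.1]]
side [578.98256573 167.44334924] 12.571554465983468
[[-1.9, 2.3], [0.8, 1.4], [-1.6, 0.6], [2.1, 1.1], [0.7, -5.3]]
```

```bash
cat >> h.py <<'E'
def ori(h,lean):
    "h heading deg of tool x; lean deg, approach tilts toward h+90"
    h=np.radians(h);l=np.radians(lean); x=np.array([np.cos(h),np.sin(h),0]); u=np.array([-np.sin(h),np.cos(h),0])
    z=np.sin(l)*u-np.cos(l)*np.array([0,0,1]); return np.c_[x,np.cross(z,x),z],u,z
def go(pos,M):
    s=manip.get_state(); Q=R.from_quat(s['orientation'])
    t=Q.inv().apply(np.asarray(pos)-s['tcp_pos'])/1000; r=(Q.inv()*R.from_matrix(M)).as_rotvec()
    print('t',s['time'],'q',s['qpos'].round(2),'tcp',s['tcp_pos'].round(1),'F',s['ft_force'].round(1),'w',round(s['gripper_width'],3))
    print('travel',t.round(4),np.linalg.norm(t).round(3),'rot',r.round(4),np.degrees(np.linalg.norm(r)).round(1))
E
python3 - <<'E'
from h import *
M,u,z=ori(18.4,40)
print(u,z); g=np.array([477,-169.5,5.6])+10*u
g[2]=5.6; pre=g-100*z; print(g,pre); go(pre+[0,0,60],M)
E
```

```text
[-0.31564904  0.94887601  0.        ] [-0.20289529  0.60992574 -0.76604444]
[ 473.84350963 -160.01123988    5.6       ] [ 494.13303863 -221.00381422   82.20444431]
t 0.1 q [-1.26  0.29  1.58 -0.    1.28 -0.15] tcp [ 300.6 -603.7  230. ] F [ 0.7 -0.6 -0.8] w 1.002
travel [-0.2562 -0.3438  0.0885] 0.438 rot [ 0.5714 -0.4962 -1.3678] 89.6
```

```bash
python3 -m crank '{"travel":[[-0.023,-0.031,0.008],[-0.046,-0.062,0.016],[-0.069,-0.093,0.024],[-0.092,-0.124,0.032],[-0.115,-0.155,0.04],[-0.138,-0.186,0.048],[-0.161,-0.217,0.056],[-0.184,-0.248,0.064],[-0.207,-0.279,0.072],[-0.23,-0.31,0.08]],"rot":[[0.051,-0.045,-0.123],[0.103,-0.089,-0.246],[0.154,-0.134,-0.369],[0.206,-0.179,-0.492],[0.257,-0.223,-0.616],[0.308,-0.268,-0.739],[0.36,-0.313,-0.862],[0.411,-0.357,-0.985],[0.463,-0.402,-1.108],[0.514,-0.447,-1.231]],"claw":[100,100,100,100,100,100,100,100,100,100]}'
python3 - <<'E'
from h import *
M,u,z=ori(18.4,40)
pre=np.array([494,-221,102]); go(pre,M)
E
```

```text
time: 1.1
tcp_pos: [476.1, -258.9, 150.7]
orientation: [0.946, 0.082, -0.051, -0.31]
ft_force: [0.2, -0.3, 0.1]
gripper_width: 0.999
t 1.1 q [-0.82  0.37  1.73  0.29  1.62 -1.07] tcp [ 476.1 -258.9  150.7] F [ 0.2 -0.3  0.1] w 0.999
travel [0.0268 0.0011 0.0584] 0.064 rot [ 0.0567 -0.0477 -0.1326] 8.7
```

```bash
python3 -m crank '{"travel":[[0.009,0,0.019],[0.018,0.001,0.039],[0.027,0.001,0.058],[0.027,0.001,0.058],[0.027,0.001,0.058]],"rot":[[0.019,-0.016,-0.044],[0.038,-0.032,-0.088],[0.057,-0.048,-0.133],[0.057,-0.048,-0.133],[0.057,-0.048,-0.133]],"claw":[100,100,100,100,100]}'
python3 - <<'E'
from h import *
M,u,z=ori(18.4,40)
g=np.array([477-3.2,-169.5+9.5,5.6]); go(g,M); go(g-25*z,M)
for n in("top","side"): cv2.imwrite(f"pics/{n}1.png",manip.capture(n)[:,:,::-1])
a=cv2.imread("pics/top1.png")[150:400,330:560]; b=cv2.imread("pics/side1.png")[130:380,330:560]
cv2.imwrite("pics/m1.png",cv2.resize(np.hstack([a,b]),None,fx=1.7,fy=1.7,interpolation=2))
E
```

```text
time: 1.6
tcp_pos: [493.8, -222.5, 102.6]
orientation: [0.928, 0.148, -0.055, -0.337]
ft_force: [-0.4, -0.9, 1.6]
gripper_width: 0.995
t 1.6 q [-0.76  0.46  1.72  0.31  1.6  -1.17] tcp [ 493.8 -222.5  102.6] F [-0.4 -0.9  1.6] w 0.995
travel [0.0008 0.0119 0.1165] 0.117 rot [ 0.0014 -0.0005 -0.0049] 0.3
t 1.6 q [-0.76  0.46  1.72  0.31  1.6  -1.17] tcp [ 493.8 -222.5  102.6] F [-0.4 -0.9  1.6] w 0.995
travel [0.0008 0.0119 0.0915] 0.092 rot [ 0.0014 -0.0005 -0.0049] 0.3
```

View pics/m1.png

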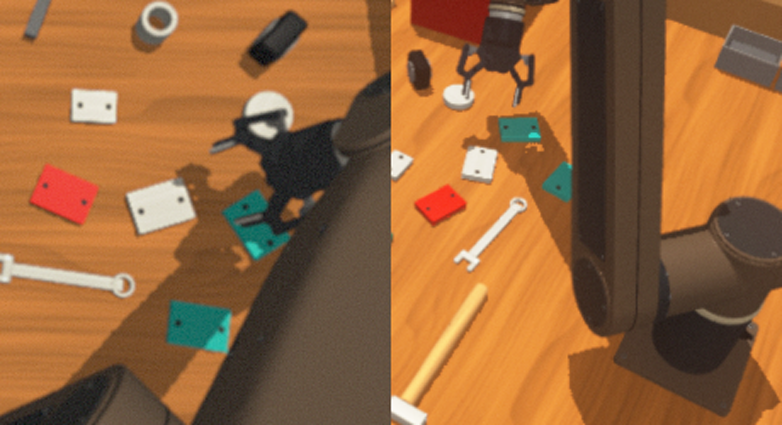

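The pictures show the open fingers square with the large plate (top view, plate at px 424,271) and clear of the disc and the turquoise plate, so I go in.

```bash
python3 -m crank '{"travel":[[0.001,0.004,0.025],[0.001,0.008,0.05],[0.001,0.012,0.075],[0.001,0.012,0.09],[0.001,0.012,0.1],[0.001,0.012,0.1]],"rot":[[0,0,-0.005],[0,0,-0.005],[0,0,-0.005],[0,0,-0.005],[0,0,-0.005],[0,0,-0.005]],"claw":[100,100,100,100,100,100]}'
python3 - <<'E'
from h import *
M,u,z=ori(18.4,40)
g=np.array([477-3.2,-169.5+9.5,5.6]); go(g,M)
E
```

```text
time: 2.3
tcp_pos: [477.3, -169.8, 18.3]
orientation: [0.928, 0.15, -0.054, -0.337]
ft_force: [0.0, 0.0, -0.4]
gripper_width: 1.0
t 2.3 q [-0.71  0.51  1.84  0.34  1.42 -1.19] tcp [ 477.3 -169.8   18.3] F [ 0.   0.  -0.4] w 1.0
travel [-0.0003  0.0002  0.0164] 0.016 rot [ 0.0013 -0.0009  0.0007] 0.1
```

```bash
python3 -m crank '{"travel":[[0,0,0.008],[0,0,0.016],[0,0,0.016]],"rot":[[0,0,0],[0,0,0],[0,0,0]],"claw":[100,100,100]}'
python3 - <<'E'
from h import *
cv2.imwrite("pics/t2.png",manip.capture("top")[:,:,::-1])
cv2.imwrite("pics/s2.png",manip.capture("side")[:,:,::-1])
a=cv2.imread("pics/t2.png")[210:330,370:490]; b=cv2.imread("pics/s2.png")[165:285,320:440]
cv2.imwrite("pics/m2.png",cv2.resize(np.hstack([a,b]),None,fx=3.3,fy=3.3,interpolation=2))
E
```

```text
time: 2.6
tcp_pos: [474.1, -159.8, 5.7]
orientation: [0.928, 0.151, -0.054, -0.337]
ft_force: [-0.5, 0.3, -0.1]
gripper_width: 1.003
```

View pics/m2.png

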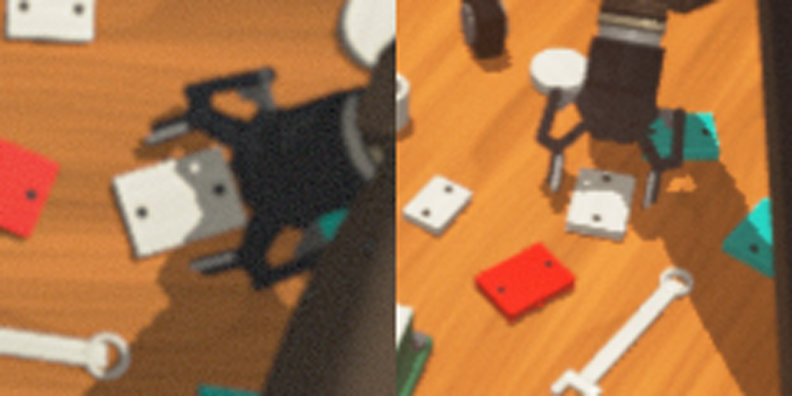

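Fingers straddle the large plate, tips at its middle. Closing.

```bash
python3 -m crank '{"travel":[[0,0,0],[0,0,0],[0,0,0],[0,0,0],[0,0,0]],"rot":[[0,0,0],[0,0,0],[0,0,0],[0,0,0],[0,0,0]],"claw":[60,30,0,0,0]}'; python3 -m crank '{"travel":[[0,0,0],[0,0,0]],"rot":[[0,0,0],[0,0,0]],"claw":[0,0]}'
```

```text
time: 3.2
tcp_pos: [475.0, -161.6, 7.0]
orientation: [0.928, 0.151, -0.053, -0.336]
ft_force: [-0.6, -4.7, 5.2]
gripper_width: 0.657
time: 3.4
tcp_pos: [475.0, -161.6, 7.0]
orientation: [0.928, 0.151, -0.053, -0.336]
ft_force: [-1.0, -3.9, 5.4]
gripper_width: 0.652
```

```bash
python3 - <<'E'
from h import *
M,u,z=ori(18.4,40)
s=manip.get_state(); M0=R.from_quat(s['orientation']).as_matrix()
go(s['tcp_pos']+[0,0,120],M0)
M,u,z=ori(13,40); print(u)
go([612,28,125],M)
E
```

```text
t 3.4 q [-0.7   0.52  1.85  0.35  1.4  -1.2 ] tcp [ 475.  -161.6    7. ] F [-1.  -3.9  5.4] w 0.652
travel [ 0.0002 -0.0768 -0.0922] 0.12 rot [-0.  0. -0.] 0.0
[-0.22495105  0.97437006  0.        ]
t 3.4 q [-0.7   0.52  1.85  0.35  1.4  -1.2 ] tcp [ 475.  -161.6    7. ] F [-1.  -3.9  5.4] w 0.652
travel [ 0.1901 -0.1802 -0.003 ] 0.262 rot [0.0038 0.059  0.0737] 5.4
```

```bash
python3 -m crank '{"travel":[[0,-0.006,-0.008],[0,-0.019,-0.023],[0,-0.038,-0.046],[0,-0.058,-0.07],[0,-0.077,-0.092],[0,-0.077,-0.092]],"rot":[[0,0,0],[0,0,0],[0,0,0],[0,0,0],[0,0,0],[0,0,0]],"claw":[0,0,0,0,0,0]}'
python3 - <<'E'
from h import *
M,u,z=ori(13,40)
go([612,28,125],M)
E
```

```text
time: 4.0
tcp_pos: [476.1, -161.2, 128.8]
orientation: [0.929, 0.151, -0.051, -0.334]
ft_force: [0.1, -0.3, -6.1]
gripper_width: 0.653
t 4.0 q [-0.7   0.32  1.85  0.34  1.58 -1.13] tcp [ 476.1 -161.2  128.8] F [ 0.1 -0.3 -6.1] w 0.653
travel [ 0.1887 -0.1023  0.0907] 0.233 rot [0.0082 0.0555 0.0763] 5.4
```

Plate's weight (−6 N incl. dynamics) is in hand. Carry on to the front of the press.

```bash
python3 -m crank '{"travel":[[0.013,-0.007,0.006],[0.038,-0.02,0.018],[0.067,-0.036,0.032],[0.096,-0.052,0.046],[0.125,-0.068,0.06],[0.154,-0.084,0.074],[0.175,-0.095,0.084],[0.185,-0.1,0.089],[0.189,-0.102,0.091],[0.189,-0.102,0.091]],"rot":[[0,0.004,0.005],[0.002,0.011,0.015],[0.003,0.02,0.027],[0.004,0.028,0.039],[0.005,0.037,0.051],[0.007,0.045,0.062],[0.008,0.051,0.071],[0.008,0.054,0.075],[0.008,0.055,0.076],[0.008,0.055,0.076]],"claw":[0,0,0,0,0,0,0,0,0,0]}'
python3 - <<'E'
from h import *
M,u,z=ori(13,40)
for n in("top","side"): cv2.imwrite(f"pics/{n}3.png",manip.capture(n)[:,:,::-1])
a=cv2.imread("pics/top3.png")[100:340,180:440]; b=cv2.imread("pics/side3.png")[100:340,220:480]
cv2.imwrite("pics/m3.png",cv2.resize(np.hstack([a,b]),None,fx=1.5,fy=1.5,interpolation=2))
go([578.2,173.9,82],M)
E
```

```text
time: 5.0
tcp_pos: [609.6, 29.3, 120.3]
orientation: [0.933, 0.106, -0.043, -0.342]
ft_force: [-1.1, -0.5, -6.0]
gripper_width: 0.655
t 5.1 q [-0.35  0.43  1.72  0.57  1.45 -0.78] tcp [609.9  28.1 121.2] F [-0.3  1.2 -4.8] w 0.651
travel [ 0.0022 -0.0884  0.1264] 0.154 rot [-0.0058  0.0052 -0.0043] 0.5
```

View pics/m3.png

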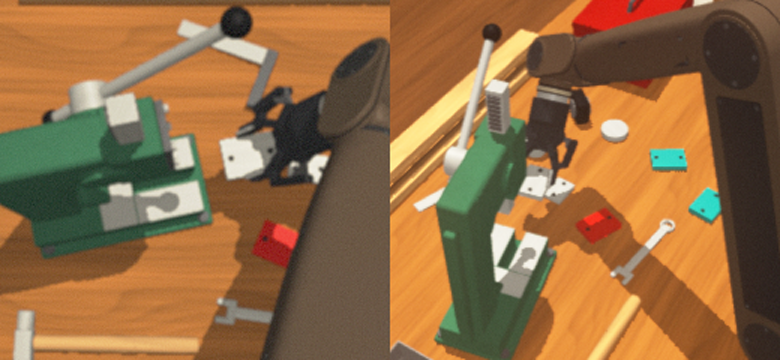

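```bash
python3 -m crank '{"travel":[[0,-0.006,0.008],[0.001,-0.018,0.025],[0.001,-0.03,0.042],[0.001,-0.042,0.06],[0.002,-0.054,0.078],[0.002,-0.066,0.095],[0.002,-0.078,0.111],[0.002,-0.085,0.121],[0.002,-0.087,0.124],[0.002,-0.087,0.124]],"rot":[[0,0,0],[0,0,0],[-0.002,0.002,-0.002],[-0.003,0.003,-0.003],[-0.004,0.004,-0.003],[-0.005,0.005,-0.004],[-0.006,0.005,-0.004],[-0.006,0.005,-0.004],[-0.006,0.005,-0.004],[-0.006,0.005,-0.004]],"claw":[0,0,0,0,0,0,0,0,0,0]}'
python3 - <<'E'
from h import *
M,u,z=ori(13,40)
for n in("top","side"): cv2.imwrite(f"pics/{n}4.png",manip.capture(n)[:,:,::-1])
a=cv2.imread("pics/top4.png")[180:290,200:340]; b=cv2.imread("pics/side4.png")[220:330,240:380]
cv2.imwrite("pics/m4.png",cv2.resize(np.hstack([a,b]),None,fx=2.8,fy=2.8,interpolation=2))
go([578.2,173.9,82],M)
E
```

```text
time: 6.1
tcp_pos: [579.1, 172.5, 83.6]
orientation: [0.934, 0.107, -0.038, -0.34]
ft_force: [0.3, -0.2, -5.0]
gripper_width: 0.651
t 6.2 q [-0.14  0.4   1.84  0.68  1.27 -0.7 ] tcp [579.9 171.5  84.1] F [ 0.1  0.2 -5.4] w 0.652
travel [-0.0011 -0.0008  0.0034] 0.004 rot [ 0.001  -0.0018  0.0013] 0.1
```

View pics/m4.png

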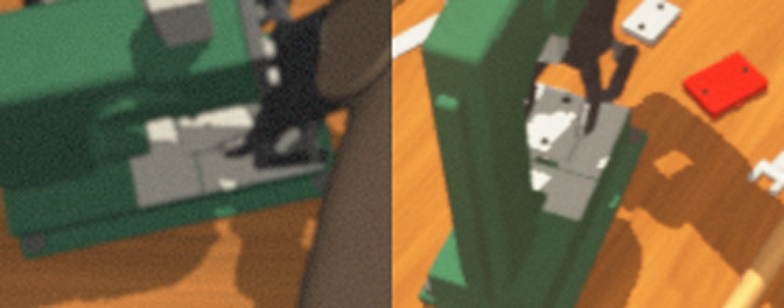

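```bash
python3 - <<'E'
from h import *
M,u,z=ori(13,40)
go([578.7,173.4,71],M)
E
python3 -m crank '{"travel":[[-0.001,0.001,0.005],[-0.001,0.004,0.009],[-0.001,0.006,0.012],[-0.001,0.006,0.012]],"rot":[[0,0,0],[0,0,0],[0,0,0],[0,0,0]],"claw":[0,0,0,0]}'
```

```text
t 6.2 q [-0.14  0.4   1.84  0.68  1.27 -0.7 ] tcp [579.9 171.5  84.1] F [ 0.1  0.2 -5.4] w 0.652
travel [-0.0008  0.0067  0.0114] 0.013 rot [ 0.001  -0.0018  0.0013] 0.1
time: 6.6
tcp_pos: [577.0, 174.7, 69.7]
orientation: [0.934, 0.106, -0.039, -0.34]
ft_force: [-0.6, -0.3, -5.7]
gripper_width: 0.652
```

```bash
python3 -m crank '{"travel":[[0.0005,0.001,0.001],[0.001,0.002,0.001],[0.001,0.002,0.001]],"rot":[[0,0,0],[0,0,0],[0,0,0]],"claw":[0,0,0]}'
python3 -m crank '{"travel":[[0,0.0006,0.0008],[0,0.0006,0.0008]],"rot":[[0,0,0],[0,0,0]],"claw":[0,0]}'
```

```text
time: 6.9
tcp_pos: [579.0, 174.1, 68.7]
orientation: [0.934, 0.107, -0.038, -0.34]
ft_force: [-0.3, 1.0, -5.8]
gripper_width: 0.655
time: 7.1
tcp_pos: [578.7, 174.3, 67.6]
orientation: [0.934, 0.107, -0.038, -0.34]
ft_force: [-0.4, 0.0, -5.8]
gripper_width: 0.651
```

```bash
python3 -m crank '{"travel":[[0,0.0006,0.0008],[0,0.0006,0.0008]],"rot":[[0,0,0],[0,0,0]],"claw":[0,0]}'
python3 -m crank '{"travel":[[0,0.0006,0.0008],[0,0.0006,0.0008]],"rot":[[0,0,0],[0,0,0]],"claw":[0,0]}'
```

```text
time: 7.3
tcp_pos: [578.8, 174.4, 67.1]
orientation: [0.934, 0.107, -0.038, -0.34]
ft_force: [-0.1, -1.0, -3.1]
gripper_width: 0.65
time: 7.5
tcp_pos: [578.9, 174.4, 67.1]
orientation: [0.933, 0.107, -0.038, -0.34]
ft_force: [-4.4, -3.0, 3.6]
gripper_width: 0.655
```

```bash
python3 -m crank '{"travel":[[0,0,0],[0,0,0],[0,0,0],[0,0,0],[0,0,0]],"rot":[[0,0,0],[0,0,0],[0,0,0],[0,0,0],[0,0,0]],"claw":[75,85,100,100,100]}'
python3 - <<'E'
from h import *
M,u,z=ori(13,40)
s=manip.get_state(); go(s['tcp_pos']-90*z,M)
E
```

```text
time: 8.0
tcp_pos: [578.9, 174.5, 65.7]
orientation: [0.934, 0.107, -0.038, -0.34]
ft_force: [-0.4, -0.6, 0.0]
gripper_width: 0.999
t 8.0 q [-0.14  0.43  1.85  0.69  1.24 -0.72] tcp [578.9 174.5  65.7] F [-0.4 -0.6  0. ] w 0.999
travel [ 0.0001  0.     -0.09  ] 0.09 rot [ 0.0003 -0.001   0.0013] 0.1
```

```bash
python3 -m crank '{"travel":[[0,0,-0.01],[0,0,-0.03],[0,0,-0.05],[0,0,-0.07],[0,0,-0.09],[0,0,-0.09],[0,0,-0.09],[0,0,-0.09],[0,0,-0.09]],"rot":[[0,0,0],[0,0,0],[0,0,0],[0,0,0],[0,0,0],[0,0,0],[0,0,0],[0,0,0],[0,0,0]],"claw":[100,100,100,50,0,0,0,0,0]}'
python3 - <<'E'
from h import *
for n in("top","side"): cv2.imwrite(f"pics/{n}5.png",manip.capture(n)[:,:,::-1])
a=cv2.imread("pics/top5.png")[180:290,200:340]; b=cv2.imread("pics/side5.png")[220:330,240:380]
cv2.imwrite("pics/m5.png",cv2.resize(np.hstack([a,b]),None,fx=2.8,fy=2.8,interpolation=2))
E
```

```text
time: 8.9
tcp_pos: [590.8, 118.7, 133.5]
orientation: [0.933, 0.107, -0.039, -0.34]
ft_force: [-0.9, 0.8, -0.6]
gripper_width: -0.001
```

View pics/m5.png

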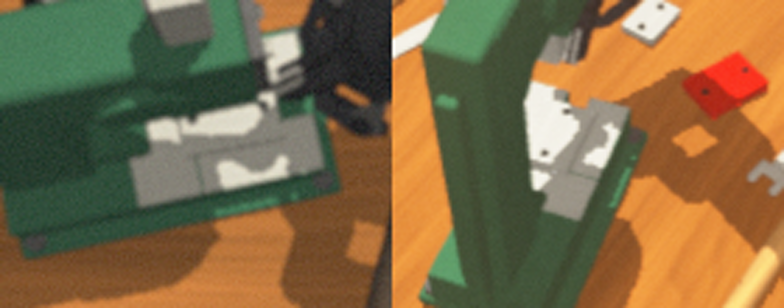

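```bash
python3 - <<'E'
import cv2
for n,(y,x) in dict(top5=(200,255),side5=(240,280)).items():
    img=cv2.imread(f"pics/{n}.png"); cv2.imwrite(f"pics/z{n}.png",cv2.resize(img[y:y+60,x:x+75],None,fx=8,fy=8,interpolation=2))
E
```

```text
(no output)
```

View pics/ztop5.png

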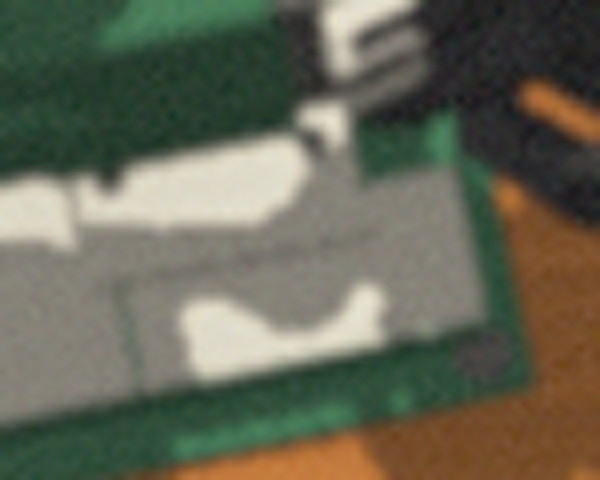

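View pics/zside5.png

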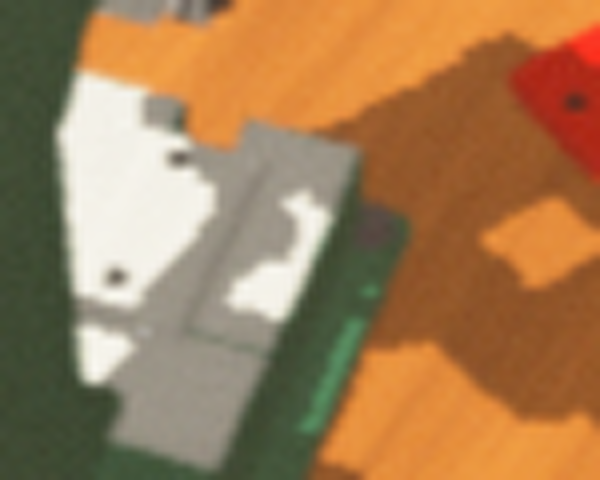

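```bash
python3 - <<'E'
from h import *
for n,o,p in(("top",(255,200),[(317,140),(110,180)]),("side",(280,240),[(180,158),(116,276)])):
    w=cast(n,(np.array(p)+.5)/8-.5+o,74); d=w[1]-w[0]; print(n,w.mean(0).round(1),np.linalg.norm(d).round(1),np.degrees(np.arctan2(d[1],d[0])).round(1))
    # check on original holes spacing
M,u,z=ori(13,40)
go(np.array([580,166,74])-15*z,M)
E
```

```text
top [583.2 162.9  74. ] 59.4 102.2
side [580.  163.8  74. ] 58.2 101.4
t 9.0 q [-0.22  0.35  1.8   0.63  1.38 -0.7 ] tcp [591.  118.6 133.8] F [ 0.3 -0.1  1.1] w 0.0
travel [-0.      0.0012  0.0621] 0.062 rot [-0.0004  0.001   0.0007] 0.1
```

```bash
python3 -m crank '{"travel":[[0,0.001,0.01],[0,0.001,0.03],[0,0.001,0.05],[0,0.001,0.06],[0,0.001,0.06]],"rot":[[0,0,0],[0,0,0],[0,0,0],[0,0,0],[0,0,0]],"claw":[0,0,0,0,0]}'
python3 -m crank '{"travel":[[0,0.001,0.0015],[0,0.002,0.003]],"rot":[[0,0,0],[0,0,0]],"claw":[0,0]}'
```

```text
time: 9.5
tcp_pos: [581.5, 156.0, 86.1]
orientation: [0.933, 0.107, -0.04, -0.34]
ft_force: [0.5, 0.9, -0.4]
gripper_width: 0.004
time: 9.7
tcp_pos: [584.0, 154.9, 85.1]
orientation: [0.934, 0.107, -0.037, -0.339]
ft_force: [0.4, -0.4, 0.7]
gripper_width: 0.002
```

```bash
python3 -m crank '{"travel":[[-0.001,-0.003,0.0025],[-0.002,-0.006,0.005],[-0.002,-0.005,0.0065],[-0.002,-0.005,0.0065]],"rot":[[0,0,0],[0,0,0],[0,0,0],[0,0,0]],"claw":[0,0,0,0]}'
python3 -m crank '{"travel":[[0,0.0006,0.0008],[0,0.0013,0.0015],[0,0.0013,0.0015]],"rot":[[0,0,0],[0,0,0],[0,0,0]],"claw":[0,0,0]}'
```

```text
time: 10.1
tcp_pos: [579.2, 162.7, 82.6]
orientation: [0.934, 0.107, -0.038, -0.34]
ft_force: [-0.1, 0.3, -0.1]
gripper_width: 0.002
time: 10.4
tcp_pos: [579.3, 162.5, 80.5]
orientation: [0.934, 0.107, -0.038, -0.34]
ft_force: [0.5, -0.0, -0.5]
gripper_width: 0.003
```

```bash
python3 -m crank '{"travel":[[0,0.0006,0.0008],[0,0.0006,0.0008]],"rot":[[0,0,0],[0,0,0]],"claw":[0,0]}'
python3 -m crank '{"travel":[[0,0.0006,0.0008],[0,0.0006,0.0008]],"rot":[[0,0,0],[0,0,0]],"claw":[0,0]}'
python3 -m crank '{"travel":[[0,0.0006,0.0008],[0,0.0006,0.0008]],"rot":[[0,0,0],[0,0,0]],"claw":[0,0]}'
```

```text
time: 10.6
tcp_pos: [579.3, 162.6, 79.5]
orientation: [0.934, 0.107, -0.038, -0.34]
ft_force: [-0.3, 0.1, 0.6]
gripper_width: 0.002
time: 10.8
tcp_pos: [579.5, 162.6, 79.2]
orientation: [0.934, 0.107, -0.038, -0.34]
ft_force: [-0.2, -0.0, 2.2]
gripper_width: 0.003
time: 11.0
tcp_pos: [579.5, 162.7, 79.1]
orientation: [0.933, 0.107, -0.038, -0.34]
ft_force: [-2.4, -2.1, 5.8]
gripper_width: -0.002
```

```bash
python3 -m crank '{"travel":[[0,0.0006,0.0008],[0,0.001,0.0012],[0,0.001,0.0012]],"rot":[[0,0,0],[0,0,0],[0,0,0]],"claw":[0,0,0]}'
python3 -m crank '{"travel":[[0,0.0003,0.0004],[0,0.0003,0.0004],[0,0.0003,0.0004]],"rot":[[0,0,0],[0,0,0],[0,0,0]],"claw":[0,0,0]}'
```

```text
time: 11.3
tcp_pos: [579.6, 162.7, 79.0]
orientation: [0.933, 0.108, -0.039, -0.341]
ft_force: [-4.8, -4.7, 12.1]
gripper_width: 0.002
time: 11.6
tcp_pos: [579.6, 162.7, 78.9]
orientation: [0.933, 0.108, -0.039, -0.341]
ft_force: [-5.5, -3.9, 13.1]
gripper_width: -0.004
```

```bash
python3 -m crank '{"travel":[[0,0.0003,0.0004],[0,0.0003,0.0004],[0,0.0003,0.0004]],"rot":[[0,0,0],[0,0,0],[0,0,0]],"claw":[0,0,0]}'
python3 -m crank '{"travel":[[0,-0.003,-0.004],[0,-0.006,-0.008],[0,-0.006,-0.03],[0,-0.006,-0.06],[0,-0.006,-0.09],[0,-0.006,-0.12],[0,-0.006,-0.12]],"rot":[[0,0,0],[0,0,0],[0,0,0],[0,0,0],[0,0,0],[0,0,0],[0,0,0]],"claw":[0,0,0,0,0,20,60]}'
python3 - <<'E'
from h import *
for n in("top","side"): cv2.imwrite(f"pics/{n}6.png",manip.capture(n)[:,:,::-1])
a=cv2.imread("pics/top6.png")[180:290,200:340]; b=cv2.imread("pics/side6.png")[220:330,240:380]
cv2.imwrite("pics/m6.png",cv2.resize(np.hstack([a,b]),None,fx=2.8,fy=2.8,interpolation=2))
E
```

```text
time: 11.9
tcp_pos: [579.6, 162.7, 78.9]
orientation: [0.933, 0.108, -0.039, -0.341]
ft_force: [-6.4, -5.1, 15.0]
gripper_width: -0.002
time: 12.6
tcp_pos: [598.4, 90.0, 174.3]
orientation: [0.934, 0.107, -0.034, -0.338]
ft_force: [0.3, -0.0, 0.6]
gripper_width: 0.332
```

View pics/m6.png

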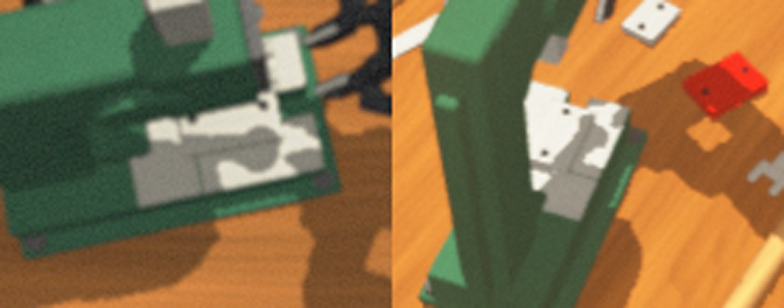

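```bash
python3 - <<'E'
from h import *
print('sleeve',cast("top",(423,160),45),'sq end',cast("top",(348,172),18),'disc',cast("top",(488,217),16))
M,u,z=ori(-2.7,40); print(u,z)
g=np.array([614.5,-78.5,8.5])+5*u; g[2]=8.5
print(g); go(g-100*z+[0,0,60],M)
E
```

```text
sleeve [[ 736.66356379 -165.14719655   45.        ]] sq end [[712.25175516   9.23094529  18.        ]] disc [[ 608.3090769  -323.44016086   16.        ]]
[0.04710645 0.99888987 0.        ] [ 0.03027944  0.64207404 -0.76604444]
[614.73553225 -73.50555063   8.5       ]
t 12.7 q [-0.26  0.32  1.77  0.61  1.45 -0.69] tcp [595.6  92.1 170.5] F [ 0.8 -0.3 -0.7] w 0.507
travel [-0.036   0.1907 -0.1268] 0.232 rot [0.0005 0.1749 0.2108] 15.7
```

```bash
python3 -m crank '{"travel":[[-0.002,0.01,-0.006],[-0.007,0.038,-0.025],[-0.013,0.067,-0.044],[-0.018,0.095,-0.063],[-0.023,0.124,-0.082],[-0.029,0.153,-0.101],[-0.033,0.176,-0.117],[-0.035,0.187,-0.124],[-0.036,0.191,-0.127],[-0.036,0.191,-0.127]],"rot":[[0,0.01,0.012],[0,0.035,0.042],[0,0.061,0.074],[0,0.087,0.105],[0,0.114,0.137],[0,0.14,0.169],[0,0.161,0.194],[0,0.171,0.206],[0,0.175,0.211],[0,0.175,0.211]],"claw":[85,85,85,85,85,85,85,85,85,85]}'
python3 - <<'E'
from h import *
for n in("top","side"): cv2.imwrite(f"pics/{n}7.png",manip.capture(n)[:,:,::-1])
a=cv2.imread("pics/top7.png")[130:320,310:500]; b=cv2.imread("pics/side7.png")[100:290,250:440]
cv2.imwrite("pics/m7.png",cv2.resize(np.hstack([a,b]),None,fx=2.1,fy=2.1,interpolation=2))
M,u,z=ori(-2.7,40)
g=np.array([614.7,-73.5,8.5]); go(g-30*z,M)
E
```

```text
time: 13.7
tcp_pos: [611.5, -137.5, 144.6]
orientation: [0.939, -0.022, 0.007, -0.342]
ft_force: [0.4, 0.1, 0.5]
gripper_width: 0.847
t 13.8 q [-0.61  0.43  1.68  0.58  1.48 -0.75] tcp [ 611.8 -136.7  145.2] F [-0.2  0.7  0.8] w 0.849
travel [1.000e-04 3.950e-02 1.154e-01] 0.122 rot [-0.0006  0.002   0.001 ] 0.1
```

View pics/m7.png

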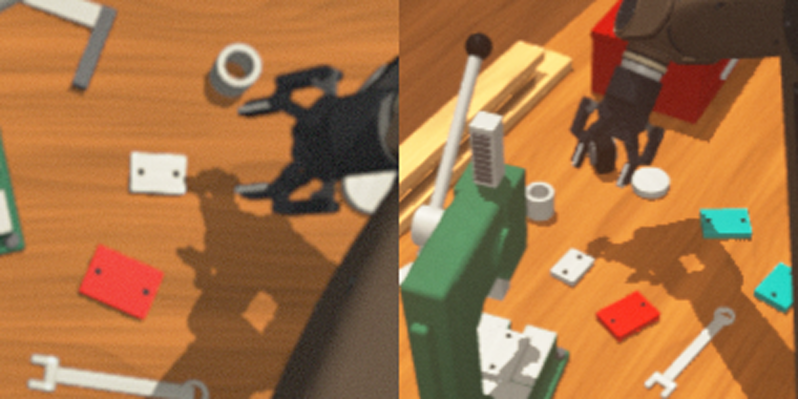

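The fingers stand behind the small plate (top view px 385,212), square with it and clear of sleeve and disc. Going in.

```bash
python3 -m crank '{"travel":[[0,0.005,0.012],[0,0.014,0.035],[0,0.022,0.06],[0,0.03,0.085],[0,0.037,0.105],[0,0.0395,0.115],[0,0.0395,0.115]],"rot":[[0,0,0],[0,0,0],[0,0,0],[0,0.001,0.001],[0,0.002,0.001],[0,0.002,0.001],[0,0.002,0.001]],"claw":[85,85,85,85,85,85,85]}'
python3 - <<'E'
from h import *
M,u,z=ori(-2.7,40)
g=np.array([614.7,-73.5,8.5]); go(g,M)
E
```

```text
time: 14.5
tcp_pos: [612.6, -92.4, 30.1]
orientation: [0.939, -0.023, 0.007, -0.343]
ft_force: [0.7, 0.3, 0.6]
gripper_width: 0.849
t 14.5 q [-0.55  0.56  1.74  0.63  1.29 -0.82] tcp [612.6 -92.4  30.1] F [0.7 0.3 0.6] w 0.849
travel [ 0.0013 -0.0006  0.0287] 0.029 rot [-0.0017  0.0025 -0.0017] 0.2
```

```bash
python3 -m crank '{"travel":[[0.001,0,0.01],[0.001,0,0.02],[0.001,-0.001,0.0275],[0.001,-0.001,0.0285],[0.001,-0.001,0.0285]],"rot":[[0,0,0],[0,0,0],[0,0,0],[0,0,0],[0,0,0]],"claw":[85,85,85,85,85]}'
python3 - <<'E'
from h import *
for n in("top","side"): cv2.imwrite(f"pics/{n}8.png",manip.capture(n)[:,:,::-1])
a=cv2.imread("pics/top8.png")[150:270,330:450]; b=cv2.imread("pics/side8.png")[165:285,270:390]
cv2.imwrite("pics/m8.png",cv2.resize(np.hstack([a,b]),None,fx=3.3,fy=3.3,interpolation=2))
M,u,z=ori(-2.7,40)
g=np.array([614.7,-73.5,8.5]); go(g,M)
E
```

```text
time: 15.0
tcp_pos: [615.8, -75.2, 10.7]
orientation: [0.939, -0.023, 0.008, -0.342]
ft_force: [-0.7, -0.1, -0.3]
gripper_width: 0.852
t 15.1 q [-0.53  0.58  1.75  0.65  1.25 -0.82] tcp [616.2 -75.8  11.2] F [ 0.5 -0.  -0.6] w 0.849
travel [-0.0016  0.      0.0034] 0.004 rot [ 0.0006 -0.0022 -0.0005] 0.1
```

View pics/m8.png

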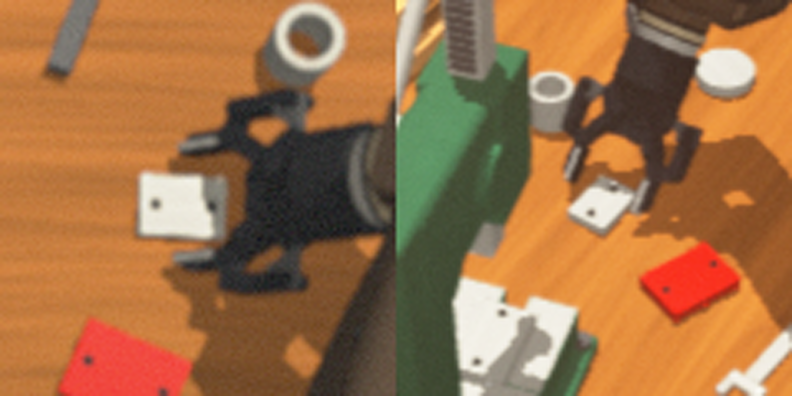

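```bash
python3 -m crank '{"travel":[[-0.001,0,0.002],[-0.001,0,0.003],[-0.001,0,0.003],[-0.001,0,0.003],[-0.001,0,0.003],[-0.001,0,0.003],[-0.001,0,0.003]],"rot":[[0,0,0],[0,0,0],[0,0,0],[0,0,0],[0,0,0],[0,0,0],[0,0,0]],"claw":[85,85,50,20,0,0,0]}'
python3 -m crank '{"travel":[[0,0,0],[0,0,0]],"rot":[[0,0,0],[0,0,0]],"claw":[0,0]}'
python3 - <<'E'
from h import *
print(manip.get_state()['tcp_pos'],np.degrees(np.arctan2(*R.from_quat(manip.get_state()['orientation']).as_matrix()[[1,0],0])))
E
```

```text
time: 15.8
tcp_pos: [615.5, -74.1, 9.0]
orientation: [0.94, -0.023, 0.009, -0.342]
ft_force: [-0.9, -2.9, 2.2]
gripper_width: 0.487
time: 16.0
tcp_pos: [615.5, -74.1, 9.0]
orientation: [0.94, -0.023, 0.009, -0.341]
ft_force: [-0.8, -2.7, 4.0]
gripper_width: 0.482
[615.46703548 -74.08925353   9.04062716] -2.8139069494
```

```bash
python3 -m crank '{"travel":[[0,-0.006,-0.008],[0,-0.019,-0.023],[0,-0.038,-0.046],[0,-0.058,-0.07],[0,-0.08,-0.095],[0,-0.08,-0.095],[0,-0.08,-0.095]],"rot":[[0,0,0],[0,0,0],[0,0,0],[0,0,0],[0,0,0],[0,0,0],[0,0,0]],"claw":[0,0,0,0,0,0,0]}'
python3 - <<'E'
from h import *
M,u,z=ori(13,40)
go([613,24,132],M)
E
```

```text
time: 16.7
tcp_pos: [614.4, -72.9, 132.1]
orientation: [0.94, -0.023, 0.008, -0.341]
ft_force: [-0.2, 0.4, -4.1]
gripper_width: 0.482
t 16.7 q [-0.52  0.4   1.74  0.62  1.4  -0.71] tcp [614.4 -72.9 132.1] F [-0.2  0.4 -4.1] w 0.482
travel [-0.006  -0.0741  0.0622] 0.097 rot [ 0.0014 -0.1766 -0.2106] 15.7
```

```bash
python3 -m crank '{"travel":[[0,-0.007,0.006],[-0.001,-0.02,0.017],[-0.003,-0.035,0.029],[-0.004,-0.05,0.042],[-0.005,-0.063,0.053],[-0.006,-0.071,0.06],[-0.006,-0.074,0.062],[-0.006,-0.074,0.062]],"rot":[[0,-0.017,-0.02],[0,-0.048,-0.057],[0.001,-0.083,-0.099],[0.001,-0.119,-0.142],[0.001,-0.15,-0.179],[0.001,-0.169,-0.202],[0.001,-0.177,-0.211],[0.001,-0.177,-0.211]],"claw":[0,0,0,0,0,0,0,0]}'
python3 - <<'E'
from h import *
M,u,z=ori(13,40)
go([579.3,169.8,100],M)
E
```

```text
time: 17.5
tcp_pos: [613.4, 24.4, 132.0]
orientation: [0.933, 0.107, -0.039, -0.34]
ft_force: [-0.1, 0.1, -2.9]
gripper_width: 0.483
t 17.5 q [-0.35  0.42  1.71  0.57  1.46 -0.78] tcp [613.4  24.4 132. ] F [-0.1  0.1 -2.9] w 0.483
travel [-0.0003 -0.0937  0.1207] 0.153 rot [-0.001   0.0011  0.0009] 0.1
```

```bash
python3 -m crank '{"travel":[[0,-0.006,0.008],[0,-0.02,0.025],[0,-0.033,0.042],[0,-0.046,0.06],[0,-0.06,0.078],[0,-0.073,0.095],[0,-0.085,0.11],[0,-0.092,0.118],[0,-0.094,0.121],[0,-0.094,0.121]],"rot":[[0,0,0],[0,0,0],[0,0,0],[0,0,0],[0,0,0],[0,0,0],[-0.001,0.001,0.001],[-0.001,0.001,0.001],[-0.001,0.001,0.001],[-0.001,0.001,0.001]],"claw":[0,0,0,0,0,0,0,0,0,0]}'
python3 - <<'E'
from h import *
M,u,z=ori(13,40)
for n in("top","side"): cv2.imwrite(f"pics/{n}9.png",manip.capture(n)[:,:,::-1])
a=cv2.imread("pics/top9.png")[180:290,200:340]; b=cv2.imread("pics/side9.png")[220:330,240:380]
cv2.imwrite("pics/m9.png",cv2.resize(np.hstack([a,b]),None,fx=2.8,fy=2.8,interpolation=2))
go([579.3,169.8,86],M)
E
```

```text
time: 18.5
tcp_pos: [579.9, 169.9, 100.5]
orientation: [0.934, 0.106, -0.038, -0.34]
ft_force: [-0.1, -0.6, -3.0]
gripper_width: 0.483
t 18.6 q [-0.14  0.38  1.84  0.67  1.29 -0.68] tcp [580.5 168.9 100.8] F [ 0.1 -1.1 -1.9] w 0.479
travel [-0.001   0.0086  0.0121] 0.015 rot [ 0.0009 -0.0027 -0.0007] 0.2
```

View pics/m9.png

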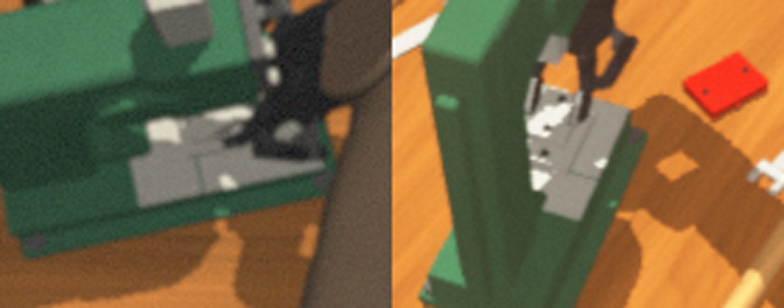

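```bash
python3 -m crank '{"travel":[[-0.001,0.003,0.004],[-0.001,0.007,0.009],[-0.001,0.0086,0.012],[-0.001,0.0086,0.012]],"rot":[[0,0,0],[0,0,0],[0,0,0],[0,0,0]],"claw":[0,0,0,0]}'
python3 -m crank '{"travel":[[0.0005,0.0006,0.0008],[0.001,0.0006,0.0008]],"rot":[[0,0,0],[0,0,0]],"claw":[0,0]}'
```

```text
time: 19.0
tcp_pos: [578.2, 170.1, 84.7]
orientation: [0.934, 0.105, -0.039, -0.34]
ft_force: [-0.9, -0.6, -2.8]
gripper_width: 0.483
time: 19.2
tcp_pos: [579.8, 170.5, 84.8]
orientation: [0.934, 0.106, -0.038, -0.34]
ft_force: [0.2, -0.1, -3.4]
gripper_width: 0.481
```

```bash
python3 -m crank '{"travel":[[0,0.0006,0.0008],[0,0.0006,0.0008]],"rot":[[0,0,0],[0,0,0]],"claw":[0,0]}'
```

```text
time: 19.4
tcp_pos: [579.8, 170.7, 83.9]
orientation: [0.934, 0.106, -0.038, -0.34]
ft_force: [0.3, -0.2, -2.6]
gripper_width: 0.483
```

```bash
python3 -m crank '{"travel":[[0,0.0006,0.0008],[0,0.0006,0.0008]],"rot":[[0,0,0],[0,0,0]],"claw":[0,0]}'
python3 -m crank '{"travel":[[0,0.0004,0.0005],[0,0.0004,0.0005]],"rot":[[0,0,0],[0,0,0]],"claw":[0,0]}'
```

```text
time: 19.6
tcp_pos: [579.9, 170.7, 83.1]
orientation: [0.934, 0.106, -0.038, -0.34]
ft_force: [-0.7, -0.3, -1.5]
gripper_width: 0.482
time: 19.8
tcp_pos: [579.9, 170.7, 83.1]
orientation: [0.934, 0.106, -0.038, -0.34]
ft_force: [-1.4, -1.2, 2.3]
gripper_width: 0.48
```

```bash
python3 -m crank '{"travel":[[0,0,0],[0,0,-0.001],[0,0,-0.003],[0,0,-0.003],[0,0,-0.003]],"rot":[[0,0,0],[0,0,0],[0,0,0],[0,0,0],[0,0,0]],"claw":[60,70,85,85,85]}'
python3 -m crank '{"travel":[[0,0,-0.01],[0,0,-0.03],[0,0,-0.05],[0,0,-0.07],[0,0,-0.09],[0,0,-0.09],[0,0,-0.09],[0,0,-0.09]],"rot":[[0,0,0],[0,0,0],[0,0,0],[0,0,0],[0,0,0],[0,0,0],[0,0,0],[0,0,0]],"claw":[85,85,85,50,0,0,0,0]}'
python3 - <<'E'
from h import *
for n in("top","side"): cv2.imwrite(f"pics/{n}10.png",manip.capture(n)[:,:,::-1])
for n,(y,x) in dict(top10=(200,255),side10=(240,280)).items():
    img=cv2.imread(f"pics/{n}.png"); cv2.imwrite(f"pics/z{n}.png",cv2.resize(img[y:y+60,x:x+75],None,fx=8,fy=8,interpolation=2))
E
```

```text
time: 20.3
tcp_pos: [580.3, 168.8, 84.6]
orientation: [0.934, 0.106, -0.038, -0.34]
ft_force: [-0.9, 0.0, 0.4]
gripper_width: 0.85
time: 21.1
tcp_pos: [592.2, 112.9, 152.5]
orientation: [0.934, 0.106, -0.039, -0.34]
ft_force: [0.7, -0.7, 0.5]
gripper_width: 0.003
```

View pics/ztop10.png

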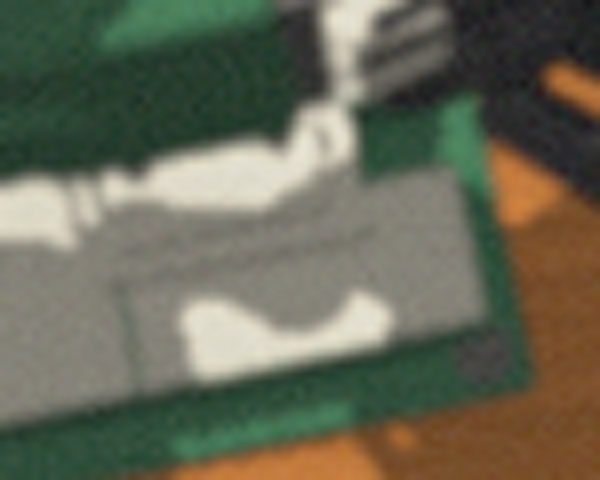

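View pics/zside10.png

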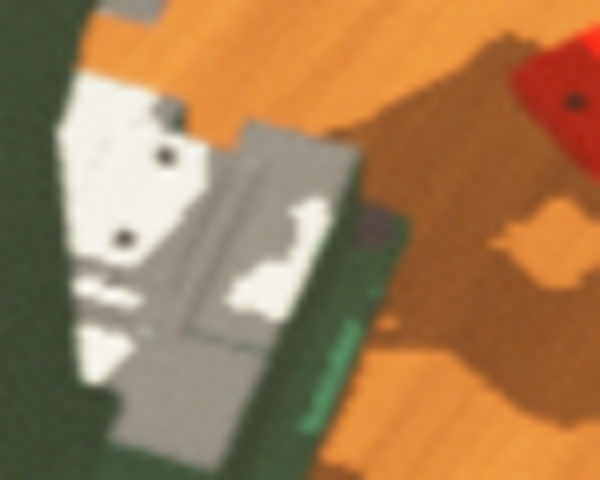

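Side view: small plate lies on the large one, holes at zoomed (165,156) and (124,238). I cast them at z = 86.

```bash
python3 - <<'E'
from h import *
w=cast("side",(np.array([(165,156),(124,238)])+.5)/8-.5+(280,240),86); d=w[1]-w[0]; print(w.mean(0).round(1),np.linalg.norm(d).round(1),np.degrees(np.arctan2(d[1],d[0])).round(1))
M,u,z=ori(13,40)
go(np.array([580,166,96]),M)
E
```

```text
[580.4 164.7  86. ] 39.9 103.2
t 21.2 q [-0.23  0.33  1.79  0.62  1.41 -0.68] tcp [592.1 113.1 152.3] F [-0.4  0.1 -0.3] w -0.003
travel [ 0.0001 -0.0053  0.078 ] 0.078 rot [-0.0006  0.0003 -0.0016] 0.1
```

```bash
python3 -m crank '{"travel":[[0,-0.001,0.012],[0,-0.003,0.035],[0,-0.004,0.058],[0,-0.005,0.072],[0,-0.005,0.078],[0,-0.005,0.078]],"rot":[[0,0,0],[0,0,0],[0,0,0],[0,0,0],[0,0,0],[0,0,0]],"claw":[0,0,0,0,0,0]}'
python3 -m crank '{"travel":[[0,0.0006,0.0008],[0,0.0013,0.0015],[0,0.0013,0.0015]],"rot":[[0,0,0],[0,0,0],[0,0,0]],"claw":[0,0,0]}'
```

```text
time: 21.8
tcp_pos: [580.2, 165.8, 95.9]
orientation: [0.934, 0.106, -0.039, -0.34]
ft_force: [-0.3, -0.9, -0.1]
gripper_width: 0.0
time: 22.1
tcp_pos: [581.7, 164.5, 95.5]
orientation: [0.934, 0.106, -0.037, -0.34]
ft_force: [-0.2, 0.4, 1.0]
gripper_width: 0.003
```

```bash
python3 -m crank '{"travel":[[0,0.001,0.001],[0,0.0013,0.0023],[0,0.0013,0.0023]],"rot":[[0,0,0],[0,0,0],[0,0,0]],"claw":[0,0,0]}'
python3 -m crank '{"travel":[[0,0.0006,0.0008],[0,0.0006,0.0008]],"rot":[[0,0,0],[0,0,0]],"claw":[0,0]}'
python3 -m crank '{"travel":[[0,0.0006,0.0008],[0,0.0006,0.0008]],"rot":[[0,0,0],[0,0,0]],"claw":[0,0]}'
```

```text
time: 22.4
tcp_pos: [580.8, 165.4, 92.1]
orientation: [0.934, 0.106, -0.038, -0.34]
ft_force: [-0.5, -0.7, -0.4]
gripper_width: 0.0
time: 22.6
tcp_pos: [580.9, 165.5, 91.3]
orientation: [0.934, 0.106, -0.038, -0.34]
ft_force: [-0.7, 0.3, 0.7]
gripper_width: 0.001
time: 22.8
tcp_pos: [581.0, 165.6, 91.1]
orientation: [0.934, 0.106, -0.038, -0.34]
ft_force: [-1.1, -1.0, 4.5]
gripper_width: 0.002
```

```bash
python3 -m crank '{"travel":[[0,0.0006,0.0008],[0,0.0012,0.0015],[0,0.0012,0.0015]],"rot":[[0,0,0],[0,0,0],[0,0,0]],"claw":[0,0,0]}'
python3 -m crank '{"travel":[[0,0.0004,0.0005],[0,0.0005,0.0006],[0,0.0005,0.0006]],"rot":[[0,0,0],[0,0,0],[0,0,0]],"claw":[0,0,0]}'
```

```text
time: 23.1
tcp_pos: [581.1, 165.6, 91.0]
orientation: [0.933, 0.107, -0.038, -0.341]
ft_force: [-4.4, -3.1, 10.2]
gripper_width: -0.003
time: 23.4
tcp_pos: [581.1, 165.6, 90.9]
orientation: [0.933, 0.107, -0.038, -0.341]
ft_force: [-5.8, -5.3, 14.7]
gripper_width: -0.006
```

```bash
python3 -m crank '{"travel":[[0,0,0],[0,0,0],[0,0,0]],"rot":[[0,0,0],[0,0,0],[0,0,0]],"claw":[0,0,0]}'
python3 -m crank '{"travel":[[0,-0.003,-0.004],[0,-0.006,-0.008],[0,-0.006,-0.03],[0,-0.006,-0.06],[0,-0.006,-0.09],[0,-0.006,-0.13],[0,-0.006,-0.16],[0,-0.006,-0.18],[0,-0.006,-0.18]],"rot":[[0,0,0],[0,0,0],[0,0,0],[0,0,0],[0,0,0],[0,0,0],[0,0,0],[0,0,0],[0,0,0]],"claw":[0,0,0,0,0,0,0,0,0]}'
python3 - <<'E'
from h import *
for n in("top","side"): cv2.imwrite(f"pics/{n}11.png",manip.capture(n)[:,:,::-1])
for n,(y,x) in dict(top11=(200,255),side11=(240,280)).items():
    img=cv2.imread(f"pics/{n}.png"); cv2.imwrite(f"pics/z{n}.png",cv2.resize(img[y:y+60,x:x+75],None,fx=8,fy=8,interpolation=2))
E
```

```text
time: 23.7
tcp_pos: [581.1, 165.6, 90.9]
orientation: [0.933, 0.107, -0.038, -0.341]
ft_force: [-5.3, -5.5, 13.9]
gripper_width: 0.002
time: 24.6
tcp_pos: [607.4, 55.7, 231.9]
orientation: [0.934, 0.106, -0.035, -0.339]
ft_force: [-0.5, -0.3, -0.3]
gripper_width: -0.001
```

View pics/zside11.png

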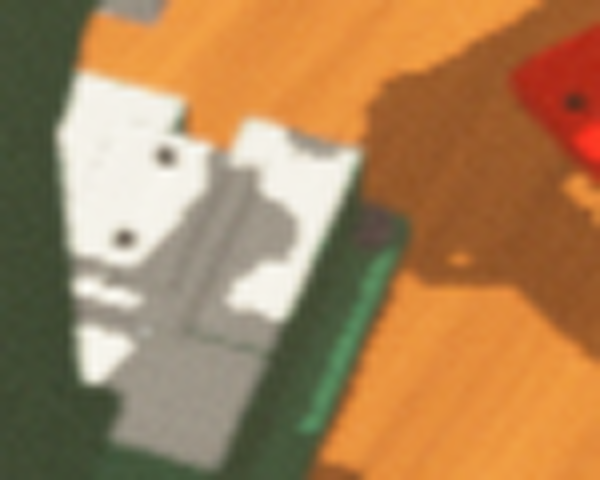

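View pics/top11.png

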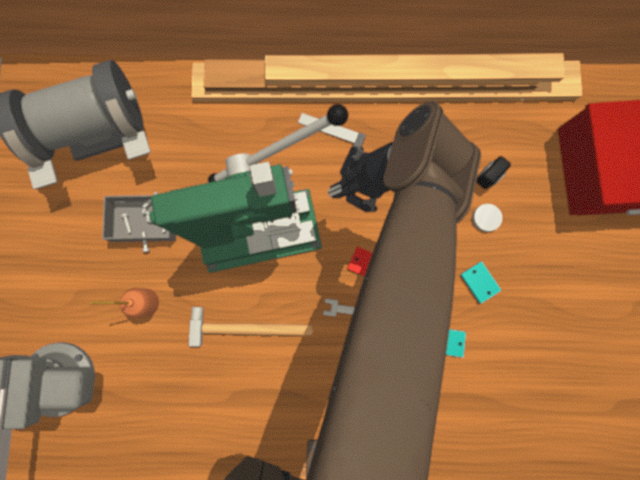

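The holes have not moved, at zoomed (165,156) and (124,238). The other things I can see are where they were, and the arm touches nothing. Handing in.

```bash
python3 -c "
from bench import manip
print(manip.get_state()['joint_vel'].round(3)); print(manip.finish_job())"
```

```text
[ 0.014  0.014  0.031 -0.001  0.003  0.   ]
the job is handed in; nothing more can be done
None
```

Both plates are on the bed in the order asked, and I handed the job in at about 24.7 s.

| | Large plate | Small plate |
|---|---|---|
| Set down | on the bed, then let go | on the large plate, then let go |
| Pressed with shut fingertips | about 15 N | about 14–15 N |
| Distance from the ram axis, measured (580, 166) | about 2 mm (side view), 4–5 mm (top view) | about 1.5 mm (side view) |
| Skew from the bed's sides (press turned 12.6–13.2°) | about 1–2° | under 1° |

- **After pressing:** neither plate had moved in the side view. The large plate's position was measured before its press; afterwards I only compared the pictures by eye.
- **At hand-in:** the robot was clear and touching nothing.

Some checks disagreed or were incomplete:
- **Camera agreement:** the two cameras differ from each other by about 3 mm.
- **Small plate:** after it was laid I measured it only in the side view, because the head hides most of it from the top.
- **Other things on the bench:** those I could see in the last top picture look unmoved, but the arm hid the sleeve and part of the wrench and the red and turquoise plates.
- **While gripping:** the fingertips touched the bench lightly (about 5 N) as they closed on each plate.

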